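Unpin a jig guard and hold it half open

TASK

The hinged guard of the glue-up jig is locked by a clevis pin: draw the pin out by its black knob and lay it in the open notch of the wooden rest block, then let go of it, leaving the guard shut meanwhile. Then raise the guard by its bar handle to 45 degrees from its shut position and hold it still there so the glued block can be inspected; it falls shut if released, so finish while still holding it. Leave the tape measure, screwdriver and oak offcut where they are.

Things in the scene. Friction and masses are not known exactly. Their poses are not given: they have to be found in the camera images.
- jig: Glue-up jig fixed to the bench: plywood base 220 x 220 x 15 mm, a pine block under a hinged guard (grey sides, frosted clear top, 150 deep, 180 wide, top 80 mm over the bench when shut). Origin: centre of its underside; x to the hinge at the back, -x the front, y left. In front two steel cheeks, 73 mm high, at x = -108 to -72, y = 44 to 52 and 64 to 72 mm, hold the pin, the guard's tongue between them.
- bore (a point): Point on the axis of the cheeks' bores (11.5 mm wide, along the jig's y), 55 mm above the bench, at jig (-90, 48, 55) mm; the middle of the pin's shaft is here at the start.
- guard_angle (a joint): Opening angle of the guard, rad: 0 shut, grows as the front rises, stop at 1.45. Nearly frictionless hinge: the guard (about 0.5 kg) falls shut from any angle when let go. While the pin is in, it cannot open.
- guard: The hinged guard itself, with its handle and tongue. Origin: middle of its hinge axis, at the upper back edge, 75 mm above the bench, jig (85, 0, 75) mm; the axis is its y, parallel to the jig's y. Shut, its x and z are the jig's; from the hinge it reaches 150 mm along its -x and 54 mm down its -z.
- handle (a point): The guard's round steel bar handle, 12 mm thick, 80 mm long between two end posts, 50 mm in front of the guard's face. Origin: middle of the bar; x from the bar to the face, y along the bar. Shut: at jig (-115, -30, 55) mm, so 200 mm in front of and 20 mm below the hinge axis; it swings with the guard. Being round it can turn between the fingers as the guard rises.
- pin: Loose clevis pin, 60 g, level along its y. Origin: middle of the steel shaft (10 mm thick, y = -25 to 25 mm); then a 20 mm flange (to 29), a 12 mm neck (to 37), a round black knob 18 mm thick (37 to 65, middle 51 mm). Starts fully in the bores, knob to the jig's left; comes straight out along its +y, free after 50 mm. Balances near mid-shaft; may be rolled about its axis.
- rest_block: Wooden block fixed to the bench left of the jig, 60 (x) x 36 (y) x 62 mm high; origin: centre of its underside. A notch 16 mm wide, open at the top and both ends, runs along its y at x = 0, floor 40 mm above the bench, so a pin lying in it has its axis at 45 mm. The pin's shaft belongs in it, about centred lengthwise, flange and knob outside (either end).
- tape_rule: Yellow tape measure on the bench, 35 x 95 x 65 mm; origin at the centre of its underside. Leave alone.
- driver: Screwdriver with blue handle on the bench, 190 mm long, 25 mm thick; origin at the centre of its underside. Leave alone.
- offcut: Dark oak offcut on the bench, 45 x 160 x 32 mm; origin at the centre of its underside. Leave alone.

How it is judged:
On the way, in this order (a step that is already met when the one before it is completed fails the run):
1. the pin is drawn right out of the bores while the guard stays shut (distance between pin and bore above 0.05 m and value of joint guard_angle below 0.12 rad), for 0.1 s.
2. the pin lies in the rest block's notch, let go, the guard still shut (x of pin in the frame of rest_block between -0.006 and 0.006 m and y of pin in the frame of rest_block between -0.016 and 0.016 m and z of pin in the frame of rest_block between 0.04 and 0.051 m and angle between the y axis of pin and the y axis of rest_block, either way round below 0.35 rad and contact force between pin and the arm below 0.1 N and contact force between pin and the fingers below 0.1 N and linear speed of pin below 0.03 m/s and value of joint guard_angle below 0.12 rad), for 0.2 s.
At the end, for the whole second after the job is handed in: The guard is held still by the gripper at 45 degrees, give or take 5, through the last second, and the pin lies released in the rest block's notch (shaft middle within 16 mm of the notch's middle lengthwise, on the notch floor) (value of joint guard_angle between 0.698 and 0.873 rad and velocity of joint guard_angle between -0.05 and 0.05 rad/s and contact force between guard and the fingers above 0.5 N and x of pin in the frame of rest_block between -0.006 and 0.006 m and y of pin in the frame of rest_block between -0.016 and 0.016 m and z of pin in the frame of rest_block between 0.04 and 0.051 m and angle between the y axis of pin and the y axis of rest_block, either way round below 0.35 rad and contact force between pin and the arm below 0.1 N and contact force between pin and the fingers below 0.1 N and linear speed of pin below 0.03 m/s); the arm keeps its last pose, push and grip.
It fails at once if the tape measure is pushed more than 25 mm (distance of tape_rule from where it was at the start of the episode above 0.025 m).
It fails at once if the screwdriver is pushed more than 25 mm (distance of driver from where it was at the start of the episode above 0.025 m).
It fails at once if the oak offcut is pushed more than 25 mm (distance of offcut from where it was at the start of the episode above 0.025 m).
It also fails if it takes over 58 s, if anything falls off the work surface, if the arm or the gripper's body presses on something with over 40 N, if the wrist force passes 120 N, or if a joint passes its speed limit or range.

ROBOT

A 6-joint arm with a two-finger parallel gripper is mounted at the origin on a cart in front of the work surface, level with it; the furniture and walls round the work are solid. World frame = base frame: x ahead of the robot, y to its left, z up, the work surface at z = 0. Lengths are in m, angles in rad, forces in N, time in s.
With the tool pointing down it reaches from about 0.375 to 0.9 m from the base axis. Payload 3.1 kg.
Tool frame: the origin (TCP) lies between the finger pads; the fingertips stand 17 mm ahead of it and the grasp point (between the pads) lies 2 mm behind it (robot.nose_length is the distance from the TCP to the fingertips, in m); z points along the fingers, y is the line along which they close (so a half turn about z gives the same grasp; the last joint's range is limited). The gripper opens to 87 mm and grips with 3 to 60 N. Pads are 19 mm wide; open, the fingers measure 117 mm over their backs; the gripper's body (75 mm by 190 mm) begins 51 mm behind the grasp point.
Start: joints at [1.038, 0.527, 1.433, -0, 1.181, -0.178], TCP at [0.216, 0.586, 0.24] pointing down, gripper open.
Joint ranges: [-3.08, 3.08], [-0.75, 2.2], [0.22, 2.44], [-1.43, 4.57], [0, 2.65], [-2.85, 2.85]. Speed limits (rad/s): [2.79, 2.79, 3.14, 3.14, 3.14, 3.14].

INTERFACE

Orientations are given as a unit quaternion [x, y, z, w].
In Python, from rig import robot, cams gives the robot as it stands.
- The arm moves only by the shell command python3 -m pendant 'ROWS' [FORCE]. ROWS is JSON, a list of rows, each an object with "jaw": the opening, from 0 (shut) to 1 (fully open); "linear": the shift along the tool's x, y, z in cm, a list of three; "twist": the turn about the tool's z in degrees. A call has 1 to 12 rows; each row shifts and turns the commanded pose from where the row before left it, along the tool's axes as they then stand; what a row does not reach is not made up. A row lasts 1/12 s, in which the tool goes at most 41.7 mm and 7.16 degrees, less where a joint would pass 70% of its speed; a pose out of reach is approached as far as the arm can. A call is refused whole if a number of a shift passes 4.17 or a number of a turn 7.16, either way. A call with a gripper value outside its range is refused whole. The fingers move at their own pace and stop on an object; FORCE is the grip in N (left out, the last holds). Time passes only in rows, so rows that do not move let the fingers close. It gives the time, the measured TCP pose, the force, the opening and the grip force at its end, in the units of the state.
- robot.get_obs(): the state, without advancing time (a new reading comes with each control period).
- cams.camera(name): name is "scene" or "top"; returns a dict with "color" (420x560x3 uint8, blue, green, red), "depth" (420x560 float32, m along the optical axis (not along the pixel's ray), 0 where there is no reading), "fov_y" (degrees; the focal length in pixels is half the picture's height over the tangent of half this angle, whatever the lens; pixels are square), "cx", "cy" (the principal point, pixels), "view" (4x4, takes a point from world to camera coordinates). Camera axes: x right, y down, z forward; pixel columns grow to the right and rows downward; lengths in m; the calibration is good to about 2 mm. A picture is of the moment at which its call begins.
- robot.hand_in(): hands the job in; it is judged then, once.
The state is a dict: "time": time; "q": joint angles; "joint_velocities": joint speeds; "joint_torque": joint torques, N m; "position": TCP position; "tool_rot": TCP orientation; "ft_force": force on the tool from outside, world axes, zero at the start; "moment": the same for the moment, N m; "grip_width": finger opening in m; "grip_force": force on a finger pad.
Only numpy, scipy, OpenCV 4.12 (cv2) and the standard library are available. Lean on these libraries where they do the work, as an engineer would, in place of code of your own. Each camera call takes 0.05 s, during which the arm holds its last target. There are 200 camera calls.

## Working session

There is one attempt and no reset: what is moved stays moved. The work goes in short steps, Python scripts to look and compute and a shell command to move; the robot and the scene stay as the last step left them, time stands still between calls to the robot, and variables do not carry over. Pictures are saved under pics/ and viewed, at most 10 in all, crops included, and the job is handed in when it is done.

```bash
mkdir -p pics; ls; cat > h.py <<'E'
import numpy as np,cv2
from rig import robot,cams
def grab(n):
    c=cams.camera(n);return c
def pts(c):
    h,w=c["depth"].shape;f=h/2/np.tan(np.radians(c["fov_y"])/2)
    u,v=np.meshgrid(np.arange(w),np.arange(h));d=c["depth"]
    P=np.stack([(u-c["cx"])/f*d,(v-c["cy"])/f*d,d,np.ones_like(d)],-1)
    return P@np.linalg.inv(c["view"]).T
def proj(c,p):
    h=c["depth"].shape[0];f=h/2/np.tan(np.radians(c["fov_y"])/2)
    q=c["view"]@np.append(p,1);return q[:2]/q[2]*f+[c["cx"],c["cy"]]
E
python3 - <<'E'
from h import *
for n in("scene","top"):
    c=grab(n);cv2.imwrite(f"pics/{n}0.png",c["color"]);np.savez(f"{n}0.npz",**c)
    print(n,c["fov_y"],c["cx"],c["cy"],np.linalg.inv(c["view"]).round(3).tolist())
print(robot.get_obs())
E
```

```text
pics
scene 50.85040962505541 274.29189459396986 211.22446244592248 [[0.639, -0.331, 0.694, -0.527], [-0.769, -0.263, 0.583, -0.872], [-0.01, -0.906, -0.422, 0.754], [0.0, 0.0, 0.0, 1.0]]
top 56.70561257973504 276.05088309915806 214.98749223304216 [[-0.027, -0.991, 0.13, 0.422], [-0.999, 0.029, 0.021, 0.053], [-0.024, -0.13, -0.991, 1.212], [0.0, 0.0, 0.0, 1.0]]
{'time': 0.1, 'q': array([ 1.03851542e+00,  5.28379491e-01,  1.43373990e+00, -3.13337487e-05,
        1.18140867e+00, -1.78526267e-01]), 'joint_velocities': array([ 0.00046969, -0.00130245, -0.00296745, -0.00235   ,  0.00051168,
       -0.00180311]), 'joint_torque': array([ 2.00542463e-04, -4.40986562e+01, -1.77151823e+01,  6.35054195e-02,
        5.34176314e-02, -5.63733465e-05]), 'position': array([0.2161938 , 0.58576435, 0.23867649]), 'tool_rot': array([ 1.75950524e-01,  9.84398535e-01, -9.12272602e-04, -3.23148871e-04]), 'ft_force': array([ 0.23990614, -0.55668927,  0.57556141]), 'moment': array([ 0.0390001 ,  0.00887104, -0.04493656]), 'grip_force': 0.0, 'grip_width': 0.08703707869169602}
```

View pics/scene0.png

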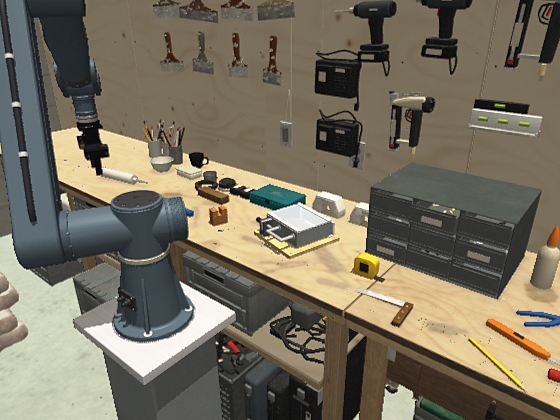

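View pics/top0.png

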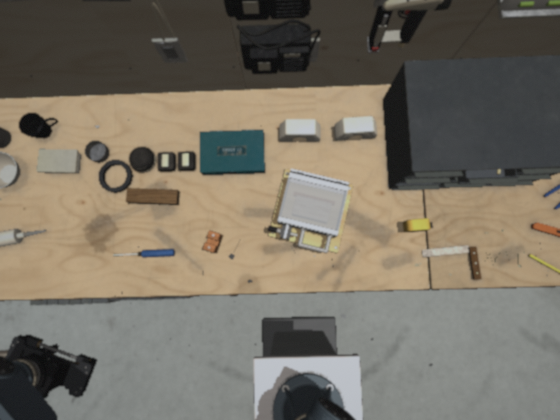

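The scene view shows the jig near (297,228) and the rest block near (218,215). The top view shows the jig at (312,210), the pin knob around (270,231), the block at (211,241), the driver at (145,253), the offcut at (153,197) and the tape at (415,226). I'll enlarge the top view and take point measurements.

```bash
cat > m.py <<'E'
from h import *
c=dict(np.load("top0.npz"));W=pts(c)
X,Y,Z=W[...,0],W[...,1],W[...,2]
I=c["color"].astype(int)
def rect(m,name,z=None):
    p=W[m][:,:2].astype(np.float32);r=cv2.minAreaRect(p);print(name,len(p),np.round(r[0],4),np.round(r[1],4),round(r[2],2),'zmed',np.median(W[m][:,2]).round(4),'mean',p.mean(0).round(4))
U,V=np.meshgrid(np.arange(560),np.arange(420))
box=lambda a,b,cc,d:(U>a)&(U<b)&(V>cc)&(V<d)
# guard top
m=box(255,365,160,260)&(Z>.07)&(Z<.09); m=cv2.morphologyEx(m.astype(np.uint8),cv2.MORPH_OPEN,np.ones((7,7)))>0
rect(m,"guard")
m=box(255,365,160,260)&(Z>.008); rect(m,"jig all")
m=box(195,228,225,258)&(Z>.03); rect(m,"block")
m=box(195,228,225,258)&(Z>.054); rect(m,"block top")
hsv=cv2.cvtColor(c["color"],cv2.COLOR_BGR2HSV)
m=box(255,300,215,250)&(hsv[...,2]<70)&(Z>.03); rect(m,"dark knob")
v,u=np.nonzero(m);print(u.min(),u.max(),v.min(),v.max())
cr=cv2.resize(c["color"][165:260,195:355],None,fx=5,fy=5,interpolation=cv2.INTER_CUBIC);cv2.imwrite("pics/crop0.png",cr)
E
python3 m.py
```

```text
guard 3094 [ 0.6057 -0.0342] [0.18   0.1593] 74.72 zmed 0.0812 mean [ 0.6031 -0.0342]
jig all 5317 [ 0.5822 -0.0257] [0.3284 0.3224] 89.61 zmed 0.079 mean [ 0.5864 -0.0236]
block 274 [0.4666 0.1703] [0.2506 0.0599] 70.43 zmed 0.0607 mean [0.5005 0.2666]
block top 189 [0.4666 0.1703] [0.2506 0.0599] 70.43 zmed 0.0625 mean [0.5004 0.2663]
dark knob 34 [0.5325 0.0647] [0.0128 0.0757] 2.86 zmed 0.0616 mean [0.5314 0.0896]
268 293 226 231
```

View pics/crop0.png

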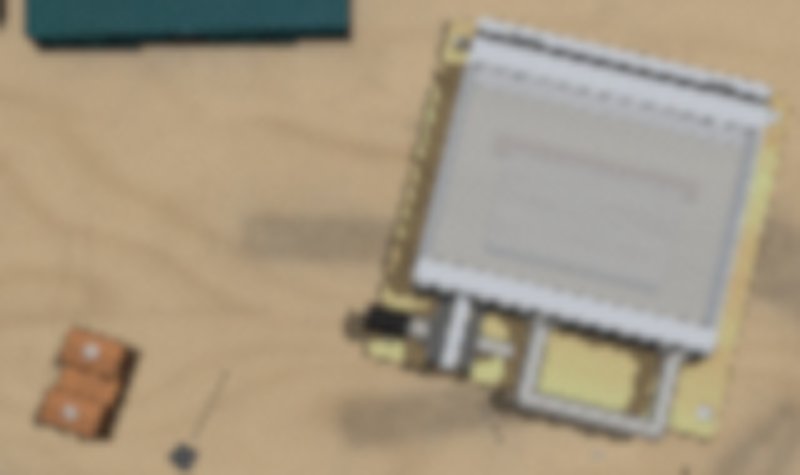

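The crop shows the knob at crop (375,320), the handle bar from (525,400) to (660,430), and the block prongs at (90,352) and (70,412), with the notch between them. The jig yaw is about -15°. Next I'll refine the jig and block poses.

```bash
cat > m2.py <<'E'
from m import *
print('----')
def ray(u,v,z):
    h=420;f=h/2/np.tan(np.radians(c["fov_y"])/2);T=np.linalg.inv(c["view"])
    d=T[:3,:3]@np.array([(u-c["cx"])/f,(v-c["cy"])/f,1]);o=T[:3,3];return (o+d*(z-o[2])/d[2])
cp=lambda a,b,z:ray(195+(a+.5)/5-.5,165+(b+.5)/5-.5,z)[:2]
th=np.radians(-15);R=np.array([[np.cos(th),-np.sin(th)],[np.sin(th),np.cos(th)]])
bar=(cp(525,400,.058)+cp(660,430,.058))/2;kn=cp(380,320,.06)
d=cp(525,400,.058)-cp(660,430,.058);print('bar yaw',np.degrees(np.arctan2(-d[0],d[1])),np.linalg.norm(d))
print('jig from bar',bar-R@[-.115,-.03],'knob',kn,'jig from knob',kn-R@[-.09,.099])
# guard corners from front edge / sides
for n,a,b,l in(("FL",415,280,(-.065,.09)),("FR",715,350,(-.065,-.09))): print(n,cp(a,b,.08)-R@l)
m=box(198,226,228,256)&(Z>.05)&(Z<.07)&(hsv[...,1]>110)&(X>.4)&(X<.6)
n,L,S,_=cv2.connectedComponentsWithStats(m.astype(np.uint8));k=1+S[1:,4].argmax();rect(L==k,"block")
print('prong dots',cp(90,352,.062),cp(70,412,.062),'notch',cp(80,383,.05))
dd=cp(90,352,.062)-cp(70,412,.062);print('block yaw',np.degrees(np.arctan2(dd[1],dd[0])))
g=box(255,365,160,260)&(Z>.07)&(Z<.09); g=cv2.morphologyEx(g.astype(np.uint8),cv2.MORPH_OPEN,np.ones((7,7)))>0
P=W[g][:,:2]@R;print('guard jigframe extents',np.percentile(P,[.5,99.5],axis=0))
# oddities
m=box(225,240,245,262);print('dark thing z',np.nanmax(Z[m]),np.median(Z[m]))
s=dict(np.load("scene0.npz"));
cv2.imwrite("pics/scrop.png",cv2.resize(s["color"][170:270,160:360],None,fx=4,fy=4,interpolation=cv2.INTER_CUBIC))
E
python3 m2.py | sed -n '/----/,$p'
```

```text
----
bar yaw -14.141441292796586 0.08132348074919206
jig from bar [ 0.59182858 -0.03024927] knob [0.5327136 0.0945375] jig from knob [ 0.59402384 -0.02438287]
FL [ 0.59320485 -0.03102842]
FR [ 0.5937438  -0.03031473]
block 78 [0.4843 0.2778] [0.0358 0.0215] 70.24 zmed 0.0622 mean [0.4844 0.2764]
prong dots [0.51840417 0.26746458] [0.48311788 0.27955156] notch [0.50095392 0.27581911]
block yaw -18.90840897674197
guard jigframe extents [[0.51558422 0.03489174]
 [0.6673138  0.21229107]]
dark thing z 1.212342012073219 0.0006149361599681047
```

View pics/scrop.png

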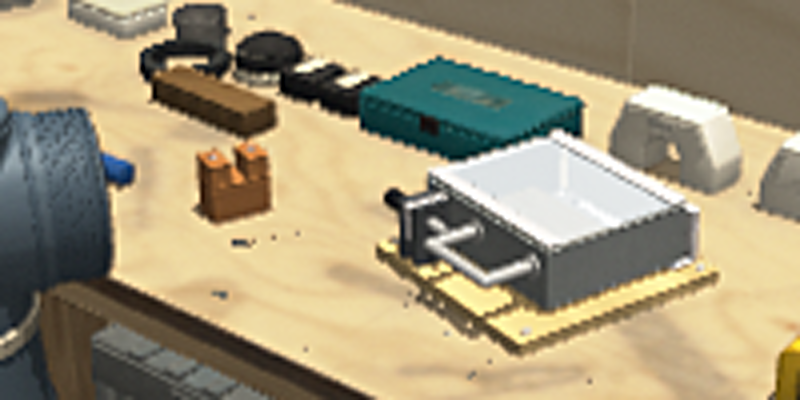

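Jig is at about (0.5935, -0.0305) with yaw -15°. The block is at about (0.501, 0.274) with yaw -19°, its notch clearly visible at crop (235,175). I'll turn the tool so its y axis lies along the jig's x.

```bash
python3 -m pendant '[{"jaw":0.4,"linear":[0,0,0],"twist":7.06},{"jaw":0.4,"linear":[0,0,0],"twist":7.06},{"jaw":0.4,"linear":[0,0,0],"twist":7.06},{"jaw":0.4,"linear":[0,0,0],"twist":7.06},{"jaw":0.4,"linear":[0,0,0],"twist":7.06},{"jaw":0.4,"linear":[0,0,0],"twist":7.06},{"jaw":0.4,"linear":[0,0,0],"twist":7.06},{"jaw":0.4,"linear":[0,0,0],"twist":7.06},{"jaw":0.4,"linear":[0,0,0],"twist":7.06},{"jaw":0.4,"linear":[0,0,0],"twist":7.06},{"jaw":0.4,"linear":[0,0,0],"twist":7.06},{"jaw":0.4,"linear":[0,0,0],"twist":7.06}]' 30
cat > d.py <<'E'
import sys
from h import *
from scipy.spatial.transform import Rotation as Ro
s=robot.get_obs();R=Ro.from_quat(s["tool_rot"]).as_matrix()
print("pos",s["position"].round(4),"ft",s["ft_force"].round(1),"w",round(s["grip_width"],4),"gf",s["grip_force"],"t",s["time"],"tooly deg",np.degrees(np.arctan2(R[1,1],R[0,1])).round(2),"tilt",R[2].round(3))
if len(sys.argv)>3:print("delta tool cm",(R.T@(np.array(list(map(float,sys.argv[1:4])))-s["position"])*100).round(2))
E
python3 d.py .533 .0915 .14
```

```text
time: 1.1
position: [0.2163, 0.5859, 0.239]
tool_rot: [0.795, 0.606, -0.001, 0.0]
ft_force: [0.2, 0.2, 1.0]
grip_width: 0.0349
grip_force: 0.0
pos [0.2163 0.5859 0.239 ] ft [0.2 0.2 1. ] w 0.0349 gf 0.0 t 1.1 tooly deg -15.34 tilt [-0.001 -0.    -1.   ]
delta tool cm [-39.29  43.63   9.93]
```

```bash
python3 -m pendant '[{"jaw":0.4,"linear":[-2.4,2.7,0.2],"twist":0},{"jaw":0.4,"linear":[-2.4,2.7,0.2],"twist":0},{"jaw":0.4,"linear":[-2.4,2.7,0.2],"twist":0},{"jaw":0.4,"linear":[-2.4,2.7,0.2],"twist":0},{"jaw":0.4,"linear":[-2.4,2.7,0.2],"twist":0},{"jaw":0.4,"linear":[-2.4,2.7,0.2],"twist":0},{"jaw":0.4,"linear":[-2.4,2.7,0.2],"twist":0},{"jaw":0.4,"linear":[-2.4,2.7,0.2],"twist":0},{"jaw":0.4,"linear":[-2.4,2.7,0.2],"twist":0},{"jaw":0.4,"linear":[-2.4,2.7,0.2],"twist":0},{"jaw":0.4,"linear":[-2.4,2.7,0.2],"twist":0},{"jaw":0.4,"linear":[-2.4,2.7,0.2],"twist":0}]' >/dev/null
python3 d.py .533 .0915 .12
```

```text
pos [0.4554 0.2226 0.2152] ft [ 0.9  0.  -0. ] w 0.0349 gf 0.0 t 2.1 tooly deg -14.99 tilt [-0.    -0.001 -1.   ]
delta tool cm [-10.66  10.89   9.52]
```

```bash
python3 -m pendant '[{"jaw":0.4,"linear":[-2.1,2.2,1.9],"twist":0},{"jaw":0.4,"linear":[-2.1,2.2,1.9],"twist":0},{"jaw":0.4,"linear":[-2.1,2.2,1.9],"twist":0},{"jaw":0.4,"linear":[-2.1,2.2,1.9],"twist":0},{"jaw":0.4,"linear":[-2.2,2.1,1.9],"twist":0},{"jaw":0.4,"linear":[0,0,0],"twist":0},{"jaw":0.4,"linear":[0,0,0],"twist":0}]' >/dev/null
python3 d.py .533 .0915 .053
python3 - <<'E'
from h import *
a=cv2.resize(grab("top")["color"][165:260,215:355],None,fx=4,fy=4,interpolation=3)
b=cv2.resize(grab("scene")["color"][170:265,220:360],None,fx=4,fy=4,interpolation=3)
c=np.hstack([a,b]);cv2.imwrite("pics/pre.png",cv2.resize(c,(800,271)))
E
```

```text
pos [0.5327 0.0922 0.1191] ft [-0.9 -0.2  0.3] w 0.0345 gf 0.0 t 2.6833 tooly deg -15.18 tilt [-0.001 -0.003 -1.   ]
delta tool cm [-0.06  0.07  6.61]
```

View pics/pre.png

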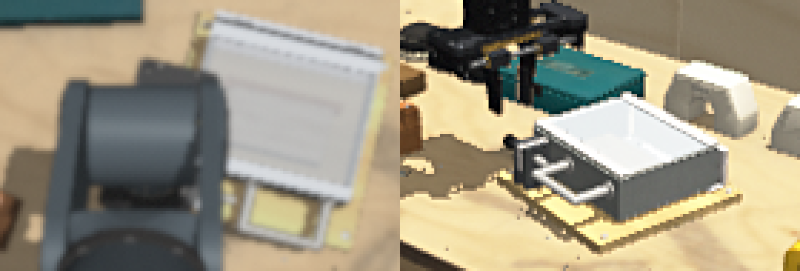

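The fingers sit at about (495,100) and (527,90) in the view, straddling the knob at (512,142) below. The top view is blocked by the arm. Descending.

```bash
python3 -m pendant '[{"jaw":0.4,"linear":[0,0.0,1.5],"twist":0},{"jaw":0.4,"linear":[0,0.0,1.5],"twist":0},{"jaw":0.4,"linear":[0,0,1.3],"twist":0},{"jaw":0.4,"linear":[0,0.1,1.3],"twist":0},{"jaw":0.4,"linear":[0,0,1.0],"twist":0},{"jaw":0.4,"linear":[0,0,0],"twist":0},{"jaw":0.4,"linear":[0,0,0],"twist":0}]' >/dev/null
python3 d.py .533 .0915 .053
python3 -m pendant '[{"jaw":0.1,"linear":[0,0,0],"twist":0},{"jaw":0.1,"linear":[0,0,0],"twist":0},{"jaw":0.0,"linear":[0,0,0],"twist":0},{"jaw":0,"linear":[0,0,0],"twist":0},{"jaw":0,"linear":[0,0,0],"twist":0},{"jaw":0,"linear":[0,0,0],"twist":0}]' 15 >/dev/null
python3 d.py
```

```text
pos [0.5334 0.0943 0.0548] ft [-0.5  0.3 -0.2] w 0.0347 gf 0.0 t 3.3667 tooly deg -14.91 tilt [-0. -0. -1.]
delta tool cm [-0.28  0.04  0.18]
pos [0.5338 0.0935 0.0549] ft [-0.8  1.4  0.8] w 0.0177 gf 14.931418597698212 t 3.8667 tooly deg -15.01 tilt [ 0.  0. -1.]
```

Knob gripped at 17.7 mm. I'll firm up the grip and draw the pin along +x.

```bash
python3 -m pendant '[{"jaw":0,"linear":[0,0,0],"twist":0},{"jaw":0,"linear":[0,0,0],"twist":0},{"jaw":0,"linear":[0.5,0,0],"twist":0},{"jaw":0,"linear":[0.5,0,0],"twist":0},{"jaw":0,"linear":[0.5,0,0],"twist":0},{"jaw":0,"linear":[0.5,0,0],"twist":0}]' 45 >/dev/null
python3 d.py
python3 -m pendant '[{"jaw":0,"linear":[0.7,0,0],"twist":0},{"jaw":0,"linear":[0.7,0,0],"twist":0},{"jaw":0,"linear":[0.7,0,0],"twist":0},{"jaw":0,"linear":[0.7,0,0],"twist":0},{"jaw":0,"linear":[0.7,0,0],"twist":0},{"jaw":0,"linear":[0.7,0,0],"twist":0},{"jaw":0,"linear":[0.7,0,0],"twist":0},{"jaw":0,"linear":[0,0,0],"twist":0},{"jaw":0,"linear":[0,0,0],"twist":0}]' >/dev/null
python3 d.py
python3 - <<'E'
from h import *
b=cv2.resize(grab("scene")["color"][170:265,190:360],None,fx=4.5,fy=4.5,interpolation=3)
cv2.imwrite("pics/out.png",b)
E
```

```text
pos [0.5392 0.1132 0.0545] ft [-1.4 -0.9  2. ] w 0.0168 gf 44.881160259246826 t 4.3667 tooly deg -14.98 tilt [-0.  0. -1.]
pos [0.5516 0.1606 0.0545] ft [-0.3 -0.2 -0.3] w 0.0167 gf 44.886921644210815 t 5.1167 tooly deg -14.94 tilt [-0. -0. -1.]
```

View pics/out.png

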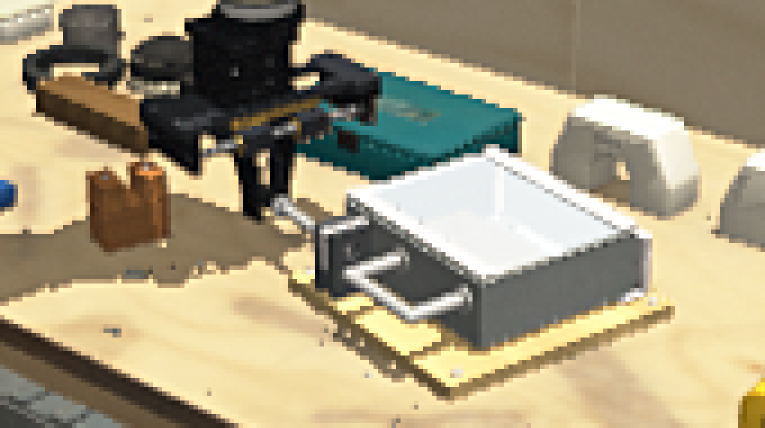

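The pin is clear of the cheeks, with its shaft running from the fingers at (270,205) to about (312,222), and the guard is still shut. Now lift and carry.

```bash
python3 -m pendant '[{"jaw":0,"linear":[0.3,0,-1.5],"twist":0},{"jaw":0,"linear":[0,0,-1.5],"twist":0},{"jaw":0,"linear":[0,0,-1.5],"twist":0},{"jaw":0,"linear":[0,0,-1],"twist":0},{"jaw":0,"linear":[0,0,0],"twist":2},{"jaw":0,"linear":[0,0,0],"twist":2},{"jaw":0,"linear":[0,0,0],"twist":0}]' >/dev/null
python3 d.py .5189 .326 .105
```

```text
pos [0.5524 0.1626 0.1099] ft [ 0.4  0.2 -1. ] w 0.0166 gf 44.8876029253006 t 5.75 tooly deg -19.06 tilt [ 0.  0. -1.]
delta tool cm [14.35 -8.5   0.49]
```

```bash
python3 -m pendant '[{"jaw":0,"linear":[1.6,-0.95,0],"twist":0},{"jaw":0,"linear":[1.6,-0.95,0],"twist":0},{"jaw":0,"linear":[1.6,-0.95,0],"twist":0},{"jaw":0,"linear":[1.6,-0.95,0],"twist":0},{"jaw":0,"linear":[1.6,-0.95,0],"twist":0},{"jaw":0,"linear":[1.6,-0.95,0],"twist":0},{"jaw":0,"linear":[1.6,-0.95,0],"twist":0},{"jaw":0,"linear":[1.6,-0.95,0],"twist":0},{"jaw":0,"linear":[1.6,-0.9,0],"twist":0},{"jaw":0,"linear":[0,0,0],"twist":0},{"jaw":0,"linear":[0,0,0],"twist":0}]' >/dev/null
python3 d.py .5189 .326 .09
python3 - <<'E'
from h import *
c=grab("top");s=grab("scene");np.savez("top1.npz",**c);np.savez("scene1.npz",**s)
a=cv2.resize(c["color"][205:275,150:240],None,fx=5,fy=5,interpolation=3)
b=cv2.resize(s["color"][180:250,180:250],None,fx=5,fy=5,interpolation=3)
cv2.imwrite("pics/over.png",np.hstack([a,b]))
E
```

```text
pos [0.5184 0.3272 0.1092] ft [ 0.2 -0.3 -0.6] w 0.0167 gf 44.88689482212067 t 6.6667 tooly deg -18.85 tilt [-0.001 -0.    -1.   ]
delta tool cm [-0.09  0.09  1.92]
```

View pics/over.png

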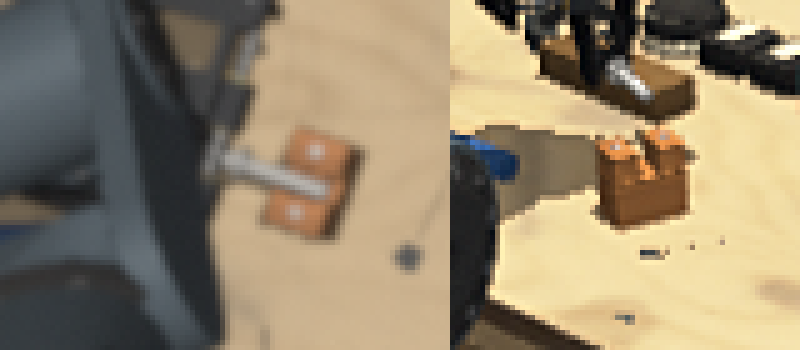

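The top view shows the shaft from the flange at about (228,158) to its tip at (327,190), over the block with dots at (315,152) and (294,213). I'll compute the offset from these.

```bash
cat > m3.py <<'E'
from m2 import *
print('----')
cp=lambda a,b,z:ray(150+(a+.5)/5-.5,205+(b+.5)/5-.5,z)[:2]
f_,t_=cp(230,160,.115),cp(327,189,.113)
d=f_-t_;print('shaft len',np.linalg.norm(d),'y-axis yaw',np.degrees(np.arctan2(-d[0],d[1])),'mid',(f_+t_)/2,'from tip',t_+d/np.linalg.norm(d)*.025)
a,b=cp(315,152,.062),cp(294,213,.062);print('block c',(a+b)/2,'yaw',np.degrees(np.arctan2((a-b)[1],(a-b)[0])))
c1=dict(np.load("top1.npz"));h=cv2.cvtColor(c1["color"],cv2.COLOR_BGR2HSV);W1=pts(c1)
m=box(198,228,226,256)&(W1[...,2]>.052)&(W1[...,2]<.07)&(h[...,1]>130)&(W1[...,1]<.31)
p=W1[m][:,:2].astype(np.float32);print('block rect',len(p),cv2.minAreaRect(p))
m=box(190,220,230,250)&(W1[...,2]>.085)&(W1[...,2]<.14)&(h[...,1]<80);p=W1[m];
mm=p[:,1]<.315;print('shaft pts',mm.sum(),p[mm][:,:3].min(0),p[mm][:,:3].max(0),cv2.fitLine(p[mm][:,:2].astype(np.float32),cv2.DIST_HUBER,0,.01,.01).ravel(), np.polyfit(p[mm][:,1],p[mm][:,2],1))
E
python3 m3.py | awk '/----/{k++} k>=3' || true; python3 m3.py | tail -6
```

```text
dark thing z 1.212342012073219 0.0006149361599681047
----
shaft len 0.05764951896116109 y-axis yaw -18.062804696170105 mid [0.50183408 0.27865844] from tip [0.50064818 0.27502218]
block c [0.5004736  0.27380673] yaw -19.478992954403285
block rect 69 ((0.4993996024131775, 0.27083465456962585), (0.03358735516667366, 0.052142973989248276), 69.17422485351562)
shaft pts 86 [0.49123208 0.25123462 0.10463212] [0.5258789  0.31351645 0.12685914] [0.36540756 0.93084764 0.5050443  0.28425065] [0.03050049 0.10462093]
```

```bash
python3 -m pendant '[{"jaw":0,"linear":[-0.1,0,1],"twist":1},{"jaw":0,"linear":[0,0,1],"twist":0},{"jaw":0,"linear":[0,0,1],"twist":0},{"jaw":0,"linear":[0,0,0.8],"twist":0},{"jaw":0,"linear":[0,0,0.7],"twist":0},{"jaw":0,"linear":[0,0,0.6],"twist":0},{"jaw":0,"linear":[0,0,0.6],"twist":0},{"jaw":0,"linear":[0,0,0.5],"twist":0},{"jaw":0,"linear":[0,0,0],"twist":0},{"jaw":0,"linear":[0,0,0],"twist":0}]' >/dev/null
python3 d.py .5189 .326 .045
```

```text
pos [0.5185 0.3259 0.0473] ft [-0.2  0.4 -0.6] w 0.0168 gf 44.886669516563416 t 7.6 tooly deg -19.98 tilt [-0. -0. -1.]
delta tool cm [0.02 0.03 0.23]
```

```bash
python3 -m pendant '[{"jaw":0,"linear":[0,0,0.2],"twist":0},{"jaw":0,"linear":[0,0,0],"twist":0},{"jaw":0.23,"linear":[0,0,0],"twist":0},{"jaw":0.26,"linear":[0,0,0],"twist":0},{"jaw":0.3,"linear":[0,0,0],"twist":0},{"jaw":0.35,"linear":[0,0,0],"twist":0},{"jaw":0.4,"linear":[0,0,0],"twist":0},{"jaw":0.4,"linear":[0,0,0],"twist":0},{"jaw":0.4,"linear":[0,0,0],"twist":0},{"jaw":0.4,"linear":[0,0,0],"twist":0}]' 20 >/dev/null
python3 d.py
python3 -m pendant '[{"jaw":0.4,"linear":[0,0,-1],"twist":0},{"jaw":0.4,"linear":[0,0,-2],"twist":0},{"jaw":0.4,"linear":[0,0,-3],"twist":0},{"jaw":0.4,"linear":[0,0,-3],"twist":0},{"jaw":0.4,"linear":[0,0,-2],"twist":-2.5},{"jaw":0.4,"linear":[0,0,-1],"twist":-2.5},{"jaw":0.4,"linear":[0,0,0],"twist":0}]' >/dev/null
python3 d.py .4746 -.0297 .16
```

```text
pos [0.5185 0.3258 0.0455] ft [ 0.5  0.3 -1.1] w 0.0343 gf 0.0 t 8.4333 tooly deg -19.99 tilt [-0. -0. -1.]
pos [0.5205 0.3267 0.1695] ft [ 0.1 -1.   0.9] w 0.0349 gf 0.0 t 9.0167 tooly deg -14.94 tilt [ 0.004  0.006 -1.   ]
delta tool cm [-35.62   4.75   0.83]
```

```bash
python3 -m pendant '[{"jaw":0.36,"linear":[-3.2,0.4,0],"twist":0},{"jaw":0.36,"linear":[-3.2,0.4,0],"twist":0},{"jaw":0.36,"linear":[-3.2,0.4,0],"twist":0},{"jaw":0.36,"linear":[-3.2,0.4,0],"twist":0},{"jaw":0.36,"linear":[-3.2,0.4,0],"twist":0},{"jaw":0.36,"linear":[-3.2,0.4,0],"twist":0},{"jaw":0.36,"linear":[-3.2,0.4,0],"twist":0},{"jaw":0.36,"linear":[-3.2,0.4,0],"twist":0},{"jaw":0.36,"linear":[-3.2,0.4,0],"twist":0},{"jaw":0.36,"linear":[-3.2,0.5,0],"twist":0},{"jaw":0.36,"linear":[-3.4,0.6,0],"twist":0},{"jaw":0.36,"linear":[0,0,0],"twist":0}]' >/dev/null
python3 d.py .4746 -.0297 .054
python3 - <<'E'
from h import *
c=grab("top");s=grab("scene");np.savez("top2.npz",**c)
a=cv2.resize(c["color"][205:275,170:270],None,fx=4,fy=4,interpolation=3)
b=cv2.resize(s["color"][180:250,220:320],None,fx=4,fy=4,interpolation=3)
cv2.imwrite("pics/placed.png",np.hstack([a,b]))
E
```

```text
pos [ 0.4725 -0.0333  0.1652] ft [ 0.1 -0.6  0.7] w 0.0315 gf 0.0 t 10.0167 tooly deg -15.37 tilt [-0.002  0.001 -1.   ]
delta tool cm [ 0.42  0.1  11.12]
```

View pics/placed.png

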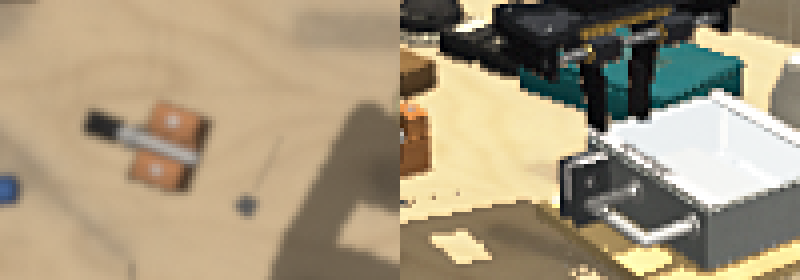

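The pin lies in the notch, with its shaft from (122,130) to (198,158), centred within about 3 mm between the dots at (172,121) and (157,171), and the knob outside. The fingers are above the bar. Descending onto the handle.

```bash
python3 -m pendant '[{"jaw":0.36,"linear":[0.3,0.1,1.5],"twist":0},{"jaw":0.36,"linear":[0,0,1.5],"twist":0},{"jaw":0.36,"linear":[0,0,1.5],"twist":0},{"jaw":0.36,"linear":[0,0,1.5],"twist":0},{"jaw":0.36,"linear":[0,0,1.5],"twist":0},{"jaw":0.36,"linear":[0,0,1.2],"twist":0},{"jaw":0.36,"linear":[0,0,1.2],"twist":0},{"jaw":0.36,"linear":[0,0,1.0],"twist":0},{"jaw":0.36,"linear":[0,0,0.2],"twist":0},{"jaw":0.36,"linear":[0,0,0],"twist":0}]' >/dev/null
python3 d.py .4746 -.0297 .053
python3 -m pendant '[{"jaw":0.1,"linear":[0,0,0],"twist":0},{"jaw":0.1,"linear":[0,0,0],"twist":0},{"jaw":0.0,"linear":[0,0,0],"twist":0},{"jaw":0,"linear":[0,0,0],"twist":0},{"jaw":0,"linear":[0,0,0],"twist":0},{"jaw":0,"linear":[0,0,0],"twist":0}]' 15 >/dev/null
python3 d.py
```

```text
pos [ 0.4736 -0.0246  0.0539] ft [-1.3 -0.1 -0.6] w 0.0315 gf 0.0 t 10.95 tooly deg -14.93 tilt [ 0.    -0.002 -1.   ]
delta tool cm [-0.47  0.23  0.08]
pos [ 0.4735 -0.0254  0.055 ] ft [-1.8  0.8  5. ] w 0.0114 gf 14.99800980091095 t 11.45 tooly deg -15.01 tilt [ 0.    -0.001 -1.   ]
```

Bar gripped at 11.4 mm. I'll raise it along the hinge arc, 2.5° per row.

```bash
python3 -m pendant '[{"jaw":0,"linear":[0,0,0],"twist":0},{"jaw":0,"linear":[0,-0.06,-0.87],"twist":0},{"jaw":0,"linear":[0,-0.04,-0.88],"twist":0},{"jaw":0,"linear":[0,0.01,-0.88],"twist":0},{"jaw":0,"linear":[0,0.05,-0.87],"twist":0},{"jaw":0,"linear":[0,0.09,-0.87],"twist":0},{"jaw":0,"linear":[0,0.12,-0.87],"twist":0},{"jaw":0,"linear":[0,0,0],"twist":0},{"jaw":0,"linear":[0,0,0],"twist":0}]' 25 
python3 d.py
```

```text
time: 12.2
position: [0.4749, -0.0258, 0.1074]
tool_rot: [0.793, 0.609, -0.0, -0.0]
ft_force: [-3.7, 0.7, -2.6]
grip_width: 0.0108
grip_force: 25.0
pos [ 0.4749 -0.0258  0.1074] ft [-3.7  0.7 -2.6] w 0.0108 gf 25.01676857471466 t 12.2 tooly deg -14.98 tilt [-0.    -0.001 -1.   ]
```

```bash
python3 -m pendant '[{"jaw":0,"linear":[0,0.16,-0.86],"twist":0},{"jaw":0,"linear":[0,0.2,-0.86],"twist":0},{"jaw":0,"linear":[0,0.24,-0.84],"twist":0},{"jaw":0,"linear":[0,0.27,-0.84],"twist":0},{"jaw":0,"linear":[0,0.31,-0.82],"twist":0},{"jaw":0,"linear":[0,0.34,-0.81],"twist":0},{"jaw":0,"linear":[0,0.38,-0.79],"twist":0},{"jaw":0,"linear":[0,0.41,-0.78],"twist":0},{"jaw":0,"linear":[0,0.45,-0.75],"twist":0},{"jaw":0,"linear":[0,0.47,-0.74],"twist":0},{"jaw":0,"linear":[0,0.51,-0.71],"twist":0},{"jaw":0,"linear":[0,0.54,-0.69],"twist":0}]' >/dev/null
python3 -m pendant '[{"jaw":0,"linear":[0,0,0],"twist":0},{"jaw":0,"linear":[0,0,0],"twist":0},{"jaw":0,"linear":[0,0,0],"twist":0},{"jaw":0,"linear":[0,0,0],"twist":0},{"jaw":0,"linear":[0,0,0],"twist":0},{"jaw":0,"linear":[0,0,0],"twist":0}]' >/dev/null
python3 d.py
python3 - <<'E'
from h import *
c=grab("top");s=grab("scene");np.savez("top3.npz",**c)
a=cv2.resize(c["color"][170:275,170:280],None,fx=4,fy=4,interpolation=3)[:400,:400]
b=cv2.resize(s["color"][150:250,260:360],None,fx=4,fy=4,interpolation=3)
cv2.imwrite("pics/up.png",np.hstack([a,b]))
# hinge distance check
p=robot.get_obs()["position"]+[0,0,.002];t=np.radians(-15);h=np.array([.5935+.085*np.cos(t),-.0305+.085*np.sin(t)])
dx=np.dot(p[:2]-h,[np.cos(t),np.sin(t)]);dz=p[2]-.075
print("r",np.hypot(dx,dz),"angle",np.degrees(np.arctan2(dz,-dx)+np.arctan2(.02,.2)))
E
```

```text
pos [ 0.5128 -0.0364  0.2017] ft [-10.3   0.2   3.6] w 0.0112 gf 25.00245362520218 t 13.7 tooly deg -14.94 tilt [-0.001 -0.01  -1.   ]
r 0.2064317821057929 angle 44.27299089492282
```

View pics/up.png

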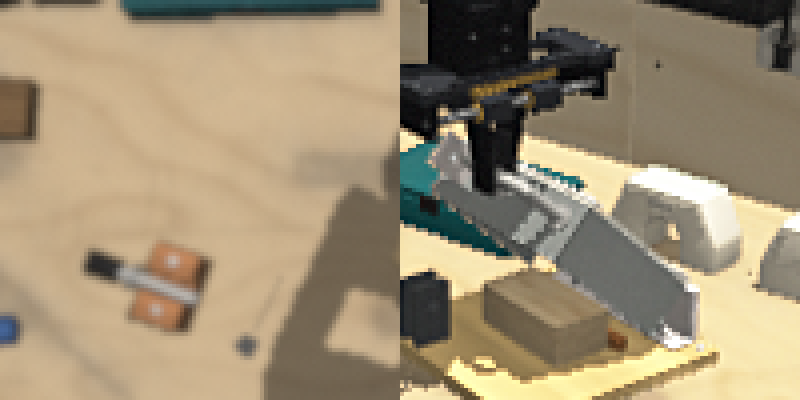

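The guard is up at about 44–45.5° and gripped at the bar. The pin still lies in the notch, at (160,284). Handing in.

```bash
python3 -m pendant '[{"jaw":0,"linear":[0,0,0],"twist":0},{"jaw":0,"linear":[0,0,0],"twist":0},{"jaw":0,"linear":[0,0,0],"twist":0}]'; python3 -c "
from rig import robot
print(robot.hand_in())"
```

```text
time: 14.05
position: [0.5128, -0.0363, 0.2017]
tool_rot: [0.793, 0.609, -0.004, -0.004]
ft_force: [-9.8, -0.4, 3.6]
grip_width: 0.0114
grip_force: 25.0
the job is handed in; nothing more can be done
None
```

The job is handed in at 14.05 s (no verdict was returned): the pin lies released in the rest block's notch, and the gripper is holding the guard still at an estimated 44–45.5°.

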